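# Raise the hold gate and pass the board through to the end stop

### The job

Push the counterweighted gate arm of the transfer rail up past its balance point, so that it stays raised by itself. Then push the board waiting behind it along the rail, under the raised arm, until it is fully home against the end stop. Only push with the fingers, never lift the board; leave the gate raised and leave the other things on the bench where they are.

Things in the scene. Friction and masses are not known exactly. Their poses are not given: they have to be found in the camera images.
- rail: Transfer rail on the bench, lane along its x. Origin on the bench top, mid lane, in the gate's plane; x points along the lane away from the robot (the way boards travel), y to the left, z up. Base 94 mm wide. The board rides 18 mm up on two white ledges with an open slot between (36 mm wide, bottom at z = 8 mm), between guide rails (inner faces y = +-26, tops z = 22) from x = -155 to 112 mm.
- hold_gate (a joint): Gate arm's angle, rad: 0 = lowered across the lane, in its cradle; grows as its free left end swings up and over to the right, to the stop at 2.01 (raised, leaning right). It falls shut below the balance point, about 1.05 (0.95 to 1.15); beyond that the counterweight carries it up to the stop in about 1 s and it stays there. Mass 0.64 to 1 kg; the push bar needs about 1 N.
- push_bar (a point): Centre of the black round push bar at the arm's free end, left of the lane: 12 mm in diameter, 90 mm long along the rail's x. Lowered, it lies at rail y = 70, z = 125 mm, free above, to the left and below (only the slanting arm, 10 mm thick, joins its middle from the lane side below; either half beside it is clear all the way up). It moves on a circle of 178 mm radius about the pivot.
- gate_pivot (a point): Middle of the gate's pivot pin, which lies along the rail's x at rail y = -105, z = 90 mm, in a stand of two dark steel cheeks right of the lane, 108 mm high and 29 mm thick along x.
- gate_pad (a point): Middle of the black rubber pad under the gate arm (26 mm along y, 16 along x, 20 high), which bars the board's way. Lowered it is at rail y = 0, z = 21 mm. The arm, a cranked steel bar 10 mm thick, crosses the lane level, 34 mm above the bench, from y = -47 to 33 mm; a black cradle at y = 41 mm, 34 mm high, holds it. Raised, the pad is 87 mm right of mid lane, 214 mm up.
- counterweight (a point): Centre of the counterweight, a dark steel cylinder 32 mm in diameter, 50 mm long along x, on the arm's short tail. Lowered it is 40 mm right of the pivot and 47 mm above it; it sinks as the arm rises.
- board: The waiting board: grey carrier plate 92 mm long (its x), 49 wide (its y), 5 thick, with two modules on top (12 mm high in all), 45 to 80 g; origin at the centre of its underside. It lies flat in the lane on the robot's side of the gate, its x along the rail's x, its centre 58 to 74 mm before the gate's plane. It slides easily.
- stop_face (a point): Middle of the end stop's two rubber buffers at ledge height (rail x = 112, y = 0, z = 18 mm), at the far end; the stop is a block 84 mm wide, 34 mm high. Home, the board's leading short edge touches it: board centre at rail x = 66 mm, trailing edge at x = 20 mm.
- spare_board_a: Spare board like the one in the lane, 92 x 49 x 12 mm, lying loose on the bench at the left; leave it.
- spare_board_b: Second spare board, beside the first; leave it.
- dropper: White dropper bottle with a blue cap, 40 mm in diameter, 105 mm tall, standing loose on the bench at the right; leave it.
- marker_pen: White marker pen with black cap, 14 x 134 mm, lying loose on the bench at the right of the rail; leave it.
There are look-alikes about, which are no part of the job. Leave any pink or yellow look-alike of the board alone.

How it is judged (in metres and radians):
On the way, in this order (a step that is already met when the one before it is completed fails the run):
1. the gate arm is raised onto its stop (joint above 1.9) while the board has not yet been pushed through (value of joint hold_gate above 1.9 rad and x of board in the frame of rail below 0 m), for 0.3 s.
2. the board lies home against the end stop with the gate still raised (x of board in the frame of rail above 0.063 m and y of board in the frame of rail between -0.006 and 0.006 m and z of board in the frame of rail below 0.022 m and angle between board's own z axis and vertical below 0.06 rad and value of joint hold_gate above 1.9 rad), for 0.2 s.
At the end, for the whole second after the job is handed in: The gate arm stands raised by itself on its stop (joint above 1.9 rad) and the board lies at rest, flat in the lane, its leading edge within 3 mm of the end stop (all of step 2 and linear speed of board below 0.01 m/s and velocity of joint hold_gate below 0.05 rad/s); the robot touches nothing.
It fails at once if the board is lifted out of the lane or tipped (more than 7 mm up or 0.2 rad) (z of board in the frame of rail above 0.025 m or angle between board's own z axis and vertical above 0.2 rad).
It fails at once if a spare board, the dropper bottle or the marker is moved more than 15 mm or the bottle tipped (distance of any of spare_board_a, spare_board_b, dropper, marker_pen from where it was at the start of the episode above 0.015 m or angle between dropper's own z axis and vertical above 0.2 rad).
It also fails if it takes over 51 s, if anything falls off the work surface, if the arm or the gripper's body presses on something with over 40 N, if the wrist force passes 120 N, or if a joint passes its speed limit or range.

### The arm

A 7-joint arm with a two-finger parallel gripper is mounted at the origin on a cart in front of the work surface, level with it; the furniture and walls round the work are solid. World frame = base frame: x ahead of the robot, y to its left, z up, the work surface at z = 0. Lengths are in mm, angles in rad, forces in N, time in s.
With the tool pointing down it reaches from about 400 to 900 mm from the base axis. Payload 5.5 kg.
Tool frame: the origin (TCP) lies at the very end of the fingers, on their centre line; the grasp point (between the pads) lies 19 mm behind it; z points along the fingers, y is the line along which they close (so a half turn about z gives the same grasp; the last joint's range is limited). The gripper opens to 85 mm and grips with 20 to 120 N. Pads are 22 mm wide; open, the fingers measure 114 mm over their backs; the gripper's body (76 mm by 85 mm) begins 54 mm behind the grasp point. The pads swing forward as they close: fully open they stand 13 mm farther back than shut.
Start: joints at [-0.952, 0.501, -0.427, 1.55, 0.221, 1.138, -0.21], TCP at [226.384, 609.303, 231.31] pointing down, gripper open.
Joint ranges: [-2.88, 2.88], [-0.31, 2.03], [-1.54, 1.56], [0.2, 2.42], [-1.41, 4.55], [0.19, 2.02], [-2.57, 2.57]. Speed limits (rad/s): [2.57, 2.57, 3.14, 3.14, 3.14, 3.14, 3.14].

### API

Orientations are given as a rotation vector (axis times angle).
In Python, from workcell import ctrl gives the robot as it stands. The module is installed in compiled form; this text tells all that it offers.
- The arm moves only by the tool arm_command, never from a script. Its argument "plan" is text: rows parted by semicolons, each of 6 numbers parted by spaces: the shift along the tool's x, y, z in mm, then the turn, a rotation vector about the tool's x, y, z in rad. In form: dx dy dz ax ay az; .... A call has 1 to 10 rows; each row shifts and turns the commanded pose from where the row before left it, along the tool's axes as they then stand; what a row does not reach is not made up. A row lasts 1/12 s, in which the tool goes at most 41.7 mm and 7.16 degrees, less where a joint would pass 70% of its speed; a pose out of reach is approached as far as the arm can. A call is refused whole if a number of a shift passes 41.7 or a number of a turn 0.125, either way. A call with a gripper value outside its range is refused whole. "jaw" is the finger opening in mm, from 0 to 85.4, set as the call begins (left out, the last holds). The fingers move at their own pace and stop on an object; "force" is the grip in N (left out, the last holds). Time passes only in rows, so rows that do not move let the fingers close. It gives the time, the measured TCP pose, the force, the opening and the grip force at its end, in the units of the state.
- ctrl.observe(): the state, without advancing time (a new reading comes with each control period).
- ctrl.read_camera(name): name is "scene" or "top"; returns a dict with "img" (480x640x3 uint8, red, green, blue), "mtx" (3x3 intrinsics, pixels), "eye" and "attitude" of the camera in the world. Camera axes: x right, y up, looking along -z (the intrinsics and any distortion apply to the point x, -y, -z); pixel columns grow to the right and rows downward; lengths in mm; the calibration is good to about 2 mm. A picture is of the moment at which its call begins. There is no depth.
- ctrl.finish_job(): hands the job in; it is judged then, once.
Trained networks look in a picture, given as the dict that the camera call returned (one of the last four; its "shot" number tells which), for a name from the list of things; names that differ only in an ending like _2 or _b are one class to them, and where a whole thing is asked for, a point or a joint stands for the part that bears it (a point fixed in the world has none). Each returns a list of dicts, best first, with "p" (0 to 1); they miss things now and then, are a little off and sometimes report something else, mostly with a low value. They report only what shows in the picture. A call takes as long as a camera call. They do not tell look-alikes from the thing itself.
- ctrl.cut_out(picture, target): "pixels" (480x640 bool, what is visible of it) and "location" ([column, row] in pixels, amid what is visible of it).
The state is a dict: "time": time; "q": joint angles; "joint_velocities": joint speeds; "effort": joint torques, N m; "ee_pos": TCP position; "eef_rot": TCP orientation; "ft_force": force on the tool from outside, world axes, zero at the start; "torque": the same for the moment, N m; "gripper_width": finger opening in mm; "grasp_force": force on a finger pad.
Only numpy, scipy, OpenCV 4.12 (cv2) and the standard library are available. Lean on these libraries where they do the work, as an engineer would, in place of code of your own. Each camera call takes 0.05 s, during which the arm holds its last target. There are 200 camera calls.

## Working session

There is one attempt and no reset: what is moved stays moved. The work goes in short steps, Python scripts to look and compute and a tool call to move; the robot and the scene stay as the last step left them, time stands still between calls to the robot, and variables do not carry over. Pictures are saved under pics/ and viewed, at most 10 in all, crops included, and the job is handed in when it is done.

Besides the shell and the picture viewer there is one more tool, called after ">>>" as name(argument=value, ...) on one line, values as JSON. arm_command: Moves the arm, as the interface text tells. Its arguments: {"type":"object","properties":{"plan":{"type":"string"},"jaw":{"type":"number"},"force":{"type":"number"}},"required":["plan"]}

```bash
mkdir -p pics
cat > h.py <<'E'
import numpy as np, cv2
from workcell import ctrl
from scipy.spatial.transform import Rotation as R
def rot(a):
    a=np.array(a,float)
    if a.shape==(3,3): return a
    return (R.from_rotvec(a) if a.size==3 else R.from_quat(a)).as_matrix()
def proj(c,P):
    p=(np.atleast_2d(P)-np.array(c["eye"]))@rot(c["attitude"])
    p=p*[1,-1,-1]; u=p@np.array(c["mtx"]).T
    return u[:,:2]/u[:,2:]
def ray(c,uv,z):
    d=np.linalg.inv(np.array(c["mtx"]))@np.array([uv[0],uv[1],1.]); d=rot(c["attitude"])@(d*[1,-1,-1])
    e=np.array(c["eye"]); return e+d*(z-e[2])/d[2]
def save(c,n): cv2.imwrite("pics/"+n,c["img"][:,:,::-1])
E
python3 - <<'E'
from h import *
for n in ("scene","top"):
    c=ctrl.read_camera(n); save(c,n+"0.png"); print(n,{k:(v if k!="img" else 0) for k,v in c.items()})
    for t in ("rail","push_bar","board","gate_pivot","counterweight","dropper","marker_pen","hold_gate"):
        print(t,[(round(d["p"],2),np.round(d["location"])) for d in ctrl.cut_out(c,t)])
s=ctrl.observe(); print(s["time"],s["ee_pos"],s["eef_rot"],rot(s["eef_rot"]))
E
```

```text
scene {'img': 0, 'mtx': array([[465.75575857,   0.        , 320.45608158],
       [  0.        , 465.75575857, 240.98169809],
       [  0.        ,   0.        ,   1.        ]]), 'eye': array([ 121.29919176, -773.22948331,  508.55215071]), 'attitude': array([ 1.11832223, -0.28609291, -0.44517389]), 'shot': 1}
rail [(0.8, array([368., 245.]))]
push_bar [(0.6, array([379., 243.]))]
board [(0.19, array([379., 245.]))]
gate_pivot [(0.8, array([378., 243.])), (0.45, array([370., 245.])), (0.2, array([295., 345.]))]
counterweight []
dropper [(0.66, array([336., 388.])), (0.33, array([379., 240.]))]
marker_pen [(0.55, array([331., 242.])), (0.51, array([293., 344.]))]
hold_gate [(0.95, array([326., 243.]))]
top {'img': 0, 'mtx': array([[493.04974149,   0.        , 316.83834481],
       [  0.        , 493.04974149, 234.08648276],
       [  0.        ,   0.        ,   1.        ]]), 'eye': array([ 364.95189495,   18.2779711 , 1414.87440484]), 'attitude': array([ 0.11876754, -0.11415381, -1.53890287]), 'shot': 2}
rail [(0.89, array([335., 226.]))]
push_bar [(0.98, array([345., 222.]))]
board [(0.95, array([271., 238.])), (0.9, array([331., 254.])), (0.72, array([439., 249.]))]
gate_pivot [(0.69, array([351., 219.]))]
counterweight [(0.72, array([351., 219.]))]
dropper [(0.5, array([435., 299.]))]
marker_pen [(0.65, array([388., 285.]))]
hold_gate [(0.74, array([350., 219.]))]
0.9 [226.37532778 609.3082075  231.34206814] [-5.55880914e-01 -3.09199918e+00 -9.12689394e-05] [[-9.37381880e-01  3.48303331e-01 -1.19450613e-05]
 [ 3.48303329e-01  9.37381879e-01  6.11830403e-05]
 [ 3.25073408e-05  5.31913687e-05 -9.99999998e-01]]
```

View pics/scene0.png

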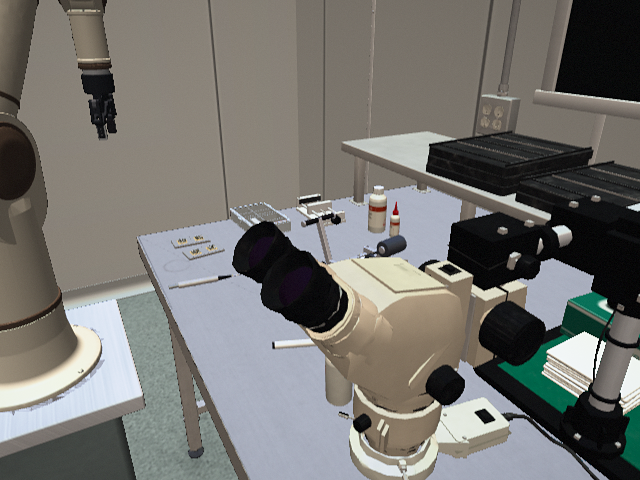

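Run:
```python
import cv2
i=cv2.imread("pics/top0.png")[130:330,220:480]; cv2.imwrite("pics/top0c.png",cv2.resize(i,(780,600),interpolation=cv2.INTER_CUBIC))
```

```text
(no output)
```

View pics/top0c.png

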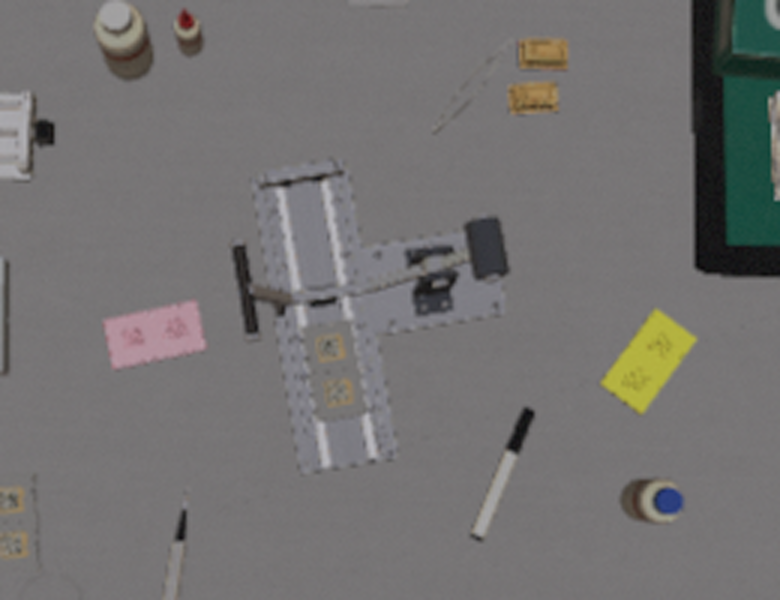

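The top crop shows the rail, with the grey board in the lane at about (335,368), just before the gate. The push bar runs from (239,248) to (251,335), and the counterweight is at (487,249). Look-alikes of the board are pink (155,335) and yellow (648,360), plus two spares at (10,520), bottom left. The grey one in the lane is the right one. The microscope is near the scene camera.

Run:
```python
from h import *
from scipy.optimize import least_squares
c=ctrl.read_camera("top")
f=lambda u,v:(220+u/3,130+v/3)
obs=[((-45,70,125),f(251,335)),((45,70,125),f(239,248)),((-155,47,4),f(303,472)),((-155,-47,4),f(397,457)),((0,-145,137),f(487,248))]
P=np.array([o[0] for o in obs],float);U=np.array([o[1] for o in obs])
def W(p,P):
    r=R.from_euler('z',p[2]).as_matrix(); return P@r.T+[p[0],p[1],0]
fun=lambda p:(proj(c,W(p,P))-U).ravel()
p0=list(ray(c,f(325,300),20)[:2])+[0.1]
s=least_squares(fun,p0,loss='soft_l1'); p=s.x; print(p, fun(p).reshape(-1,2).round(1)); np.save("rail.npy",p)
# inverse for board
for uv in [(310,325),(358,318),(320,420),(372,412)]:
    w=ray(c,f(*uv),23); print('board corner rail',(w[:2]-p[:2])@R.from_euler('z',p[2]).as_matrix()[:2,:2])
for n,uv,z in [('drop',(668,500),105),('pink',(155,335),0),('spare',(10,520),0),('pen',(525,415),7),('pen2',(480,535),7),('black',(40,130),50)]:
    print(n,ray(c,f(*uv),z).round())
c2=ctrl.read_camera("scene")
print('scope foot',ray(c2,(395,455),0),'pillar',ray(c2,(338,395),0))
img=c["img"].copy()
for q in [(-45,70,125),(45,70,125),(-155,26,22),(-155,-26,22),(112,26,22),(112,-26,22),(0,-105,90),(0,0,34)]:
    u=proj(c,W(p,np.array([q],float)))[0]; cv2.circle(img,(int(round(u[0])),int(round(u[1]))),1,(255,0,0),-1)
i=img[170:300,270:400]; cv2.imwrite("pics/ov.png",cv2.resize(i[:,:,::-1],(600,600)))
save(c,"topfull.png")
```

```text
[ 5.86362861e+02 -3.75212883e+00  2.02719266e-01] [[ 1.1  3.4]
 [-0.6 -0.6]
 [-0.6 -0.5]
 [ 0.5 -1.3]
 [-0.2  1.1]]
board corner rail [-21.84754581  15.01515639]
board corner rail [-23.12986446 -31.11621376]
board corner rail [-112.3853622    21.53981716]
board corner rail [-113.44133424  -28.02805428]
drop [ 404. -311.  105.]
pink [551. 156.   0.]
spare [371. 285.   0.]
pen [ 484. -201.    7.]
pen2 [ 369. -159.    7.]
black [738. 268.  50.]
scope foot [ 418.08378636 -434.76525146    0.        ] pillar [ 408.70050664 -304.21071571    0.        ]
```

View pics/ov.png

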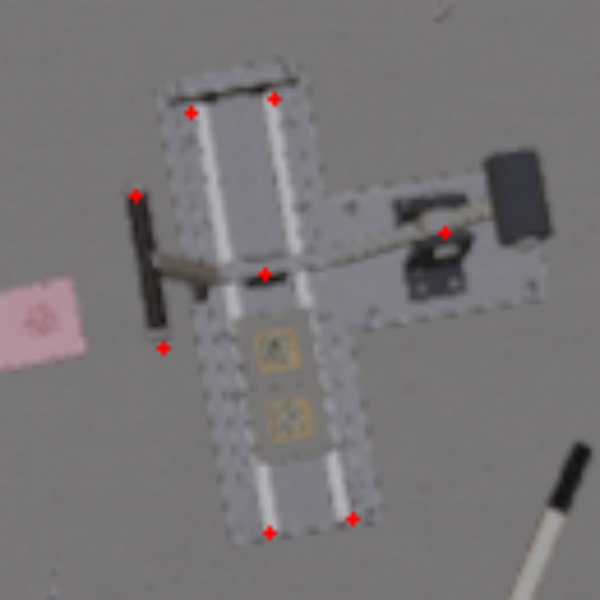

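View pics/topfull.png

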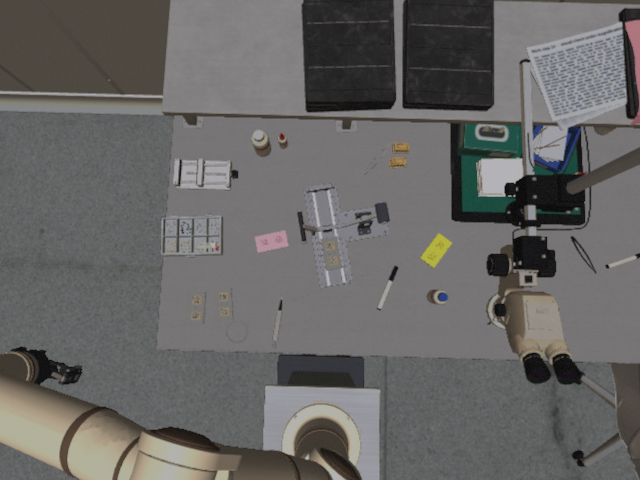

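The overlay is a few mm off because the bar's near tip is pale and I took its end too short. I'll refit with better points and overlay both cameras.

Run:
```python
from h import *
from scipy.optimize import least_squares
c=ctrl.read_camera("top"); c2=ctrl.read_camera("scene")
f=lambda u,v:(270+u/4.615,170+v/4.615)
obs=[((-45,70,125),f(160,342)),((45,70,125),f(136,191)),((-155,47,4),f(237,543)),((-155,-47,4),f(380,520)),((0,-145,141),f(518,197)),((112,42,34),f(172,101)),((112,-42,34),f(297,79))]
P=np.array([o[0] for o in obs],float);U=np.array([o[1] for o in obs])
def W(p,P):
    r=R.from_euler('z',p[2]).as_matrix(); return P@r.T+[p[0],p[1],0]
fun=lambda p:(proj(c,W(p,P))-U).ravel()
s=least_squares(fun,[586,-4,.2],loss='soft_l1'); p=s.x; print(p, fun(p).reshape(-1,2).round(1)); np.save("rail.npy",p)
for uv in [(240,312),(313,305),(262,462),(333,452)]:
    w=ray(c,f(*uv),23); print('board corner rail',(w[:2]-p[:2])@R.from_euler('z',p[2]).as_matrix()[:2,:2])
out=[]
for cc,(x0,y0,w,h,k) in ((c,(270,170,110,130,4)),(c2,(240,170,180,130,4))):
    i=cv2.resize(cc["img"][y0:y0+h,x0:x0+w,::-1],None,fx=k,fy=k,interpolation=cv2.INTER_CUBIC)
    for q in [(-45,70,125),(45,70,125),(-155,26,22),(-155,-26,22),(112,26,22),(112,-26,22),(25,-145,137),(-25,-145,137),(-155,47,0),(112,42,34),(112,-42,34)]:
        u=(proj(cc,W(p,np.array([q],float)))[0]-[x0,y0]+.5)*k; cv2.circle(i,(int(u[0]),int(u[1])),2,(0,0,255),-1)
    out.append(i)
print([o.shape for o in out])
cv2.imwrite("pics/ov2.png",cv2.resize(np.hstack(out),None,fx=.68,fy=.68,interpolation=cv2.INTER_AREA))
```

```text
[ 5.88343390e+02 -4.16604142e+00  1.99435330e-01] [[ 0.3  0.1]
 [-0.2 -0.2]
 [-1.  -1.6]
 [ 0.5 -2.2]
 [ 0.3  0.3]
 [-1.   1.3]
 [ 0.7  1.2]]
board corner rail [-21.04784261  19.11618638]
board corner rail [-24.40674271 -26.10099476]
board corner rail [-114.66637564   21.73013533]
board corner rail [-116.01600307  -22.16247789]
[(520, 440, 3), (520, 720, 3)]
```

View pics/ov2.png

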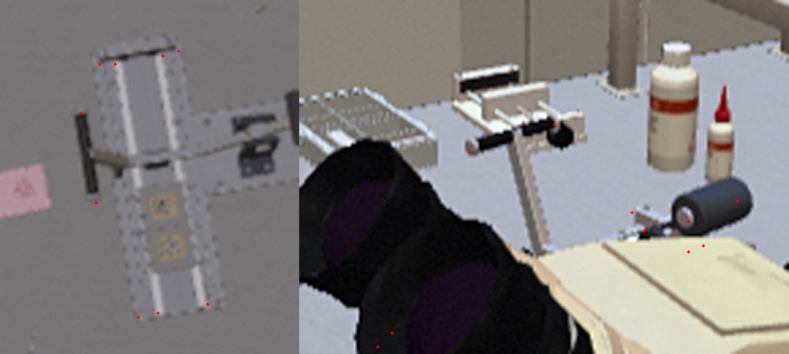

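The bar overlay matches in both views. Plan: close the fingers, tilt the tool 45° (hand up and to the left) and hook the near half of the bar from below. Then follow its arc. First I'll refine the lane line and compute the moves.

```bash
cat >> h.py <<'E'
def rail():
    p=np.load("rail.npy"); M=R.from_euler('z',p[2]).as_matrix(); return p,M
def where():
    p,M=rail(); s=ctrl.observe(); o=M.T@(np.array(s["ee_pos"])-[p[0],p[1],0]); return o,M.T@rot(s["eef_rot"]),s
def to(x,y,z,tilt):
    """tool-axis shift (at present attitude) to rail-frame target, and remaining turn"""
    o,A,s=where()
    B=np.array([[-1,0,0],[0,1,0],[0,0,-1.]])@R.from_euler('x',tilt).as_matrix()
    d=np.array([x,y,z])-o
    print("t",s["time"],"tcp rail",o.round(1),"shift tool now",(A.T@d).round(1),"shift after turn",(B.T@d).round(1),"turn",R.from_matrix(A.T@B).as_rotvec().round(3),"F",np.round(s["ft_force"],1))
E
python3 - <<'E'
from h import *
c=ctrl.read_camera("top"); p,M=rail()
h=cv2.cvtColor(c["img"],cv2.COLOR_RGB2GRAY).astype(float)
xs=[];ys=[]
for x in list(range(-150,-125,4))+list(range(20,100,6)):
    prof=[]
    Y=np.arange(-36,36.1,.5)
    q=np.array([M@[x,y,18]+[p[0],p[1],0] for y in Y]); u=proj(c,q).astype(np.float32)
    v=cv2.remap(h.astype(np.float32),u[:,:1],u[:,1:],cv2.INTER_LINEAR)[:,0]
    w=np.clip(v-np.median(v)-25,0,None); L=Y>0
    l=(w*Y)[L].sum()/w[L].sum(); r=(w*Y)[~L].sum()/w[~L].sum(); xs.append(x);ys.append((l+r)/2)
print(np.round(ys,1)); k=np.polyfit(xs,ys,1); print(k)
np.save("lane.npy",k)
to(-27,137,180,.785)
E
```

```text
[ 1.6  1.7  1.6  1.7  1.7  1.8  1.7  1.1  1.3  0.5  1.4  1.   0.5  1.1
  0.9  0.3  1.2  0.8 -0.1  0.9  0.5]
[-0.00446908  1.07635418]
t 1.15 tcp rail [-233.2  673.   231.3] shift tool now [-457.8 -346.8   51.3] shift after turn [-206.2 -342.9  415.2] turn [ 0.764 -0.218 -0.526] F [-0.8  0.2 -0.6]
```

>>> arm_command(plan="0 0 0 0 0 -0.11; 0 0 0 0 0 -0.11; 0 0 0 0 0 -0.11; 0 0 0 0 0 -0.11; 0 0 0 0 0 -0.11", jaw=0)

```text
time: 1.57
ee_pos: [226.4, 609.3, 231.4]
eef_rot: [-0.313, 3.126, 0.0]
ft_force: [0.0, -0.4, -0.5]
gripper_width: 25.4
grasp_force: 0.0
```

```bash
python3 -c "
from h import *
to(-27,137,200,.785)"
```

```text
t 1.5667 tcp rail [-233.2  673.   231.4] shift tool now [-206.1 -536.1   31.3] shift after turn [-206.2 -357.   401. ] turn [0.785 0.    0.   ] F [ 0.  -0.4 -0.5]
```

>>> arm_command(plan="-10 -20 0 0 0 0; -12 -30 0 0 0 0; -12 -32 0 0 0 0; -12 -32 0 0 0 0; -12 -32 0 0 0 0; -12 -32 0 0 0 0; -12 -32 0 0 0 0; -12 -32 0 0 0 0; -12 -32 0 0 0 0; -12 -32 0 0 0 0")

```text
time: 2.4
ee_pos: [402.0, 330.3, 231.6]
eef_rot: [-0.305, 3.126, 0.0]
ft_force: [1.0, 0.3, -0.4]
gripper_width: 0.3
grasp_force: 0.0
```

>>> arm_command(plan="-12 -32 0 0 0 0; -12 -32 0 0 0 0; -12 -32 0 0 0 0; -12 -32 0 0 0 0; -12 -32 0 0 0 0; -12 -32 0 0 0 0; -10 -20 0 0 0 0; -4 -6 0 0 0 0; 0 0 0 0 0 0")

```text
time: 3.15
ee_pos: [529.0, 132.4, 231.2]
eef_rot: [-0.298, 3.127, -0.001]
ft_force: [0.1, 1.5, 0.2]
gripper_width: -0.1
grasp_force: 0.0
```

>>> arm_command(plan="0 0 0 0.1 0 0; 0 0 0 0.1 0 0; 0 0 0 0.1 0 0; 0 0 0 0.1 0 0; 0 0 0 0.1 0 0; 0 0 0 0.1 0 0; 0 0 0 0.1 0 0; 0 0 0 0.085 0 0; 0 0 0 0 0 0")

```text
time: 3.9
ee_pos: [524.5, 140.2, 228.0]
eef_rot: [-0.293, 2.822, -1.17]
ft_force: [-1.2, 1.1, -0.7]
gripper_width: -0.2
grasp_force: 0.0
```

```bash
python3 -c "
from h import *
p,M=rail(); p[:2]+=M[:2,1]; p[2]-=.0045; np.save('rail.npy',p)
to(-27,137,150,.785);to(-27,66.5,79,.785)
print(ctrl.observe()['q'])"
```

```text
t 3.9 tcp rail [-34.6 153.  228. ] shift tool now [-7.9 43.8 66.5] shift after turn [-7.6 43.8 66.5] turn [-0.001  0.003  0.011] F [-1.2  1.1 -0.7]
t 3.9 tcp rail [-34.6 153.  228. ] shift tool now [ -7.6  44.2 166.6] shift after turn [ -7.6  44.1 166.6] turn [-0.001  0.003  0.011] F [-1.2  1.1 -0.7]
[-0.54062112  0.53711822 -0.25262331  1.73942917  0.75993431  1.46185853
  0.66760706]
```

>>> arm_command(plan="-4 22 0 0 0 0; -4 22 0 0 0 0; 0 0 15 0 0 0; 0 0 20 0 0 0; 0 0 20 0 0 0; 0 0 20 0 0 0; 0 0 20 0 0 0; 0 0 15 0 0 0; 0 0 0 0 0 0")

```text
time: 4.65
ee_pos: [543.5, 87.0, 121.2]
eef_rot: [-0.272, 2.826, -1.172]
ft_force: [0.0, 0.1, 0.4]
gripper_width: -0.1
grasp_force: 0.0
```

```bash
python3 -c "
from h import *
to(-27,66.5,79,.785)
c=ctrl.read_camera('scene');c2=ctrl.read_camera('top')
a=cv2.resize(c['img'][150:270,240:400],(533,400));b=cv2.resize(c2['img'][180:300,265:345],(267,400))
save({'img':np.hstack([a,b])},'near.png')"
```

```text
t 4.65 tcp rail [-26.3  97.1 121.2] shift tool now [ 0.4  8.2 51.5] shift after turn [ 0.7  8.2 51.5] turn [-0.001 -0.005 -0.001] F [0.  0.1 0.4]
```

View pics/near.png

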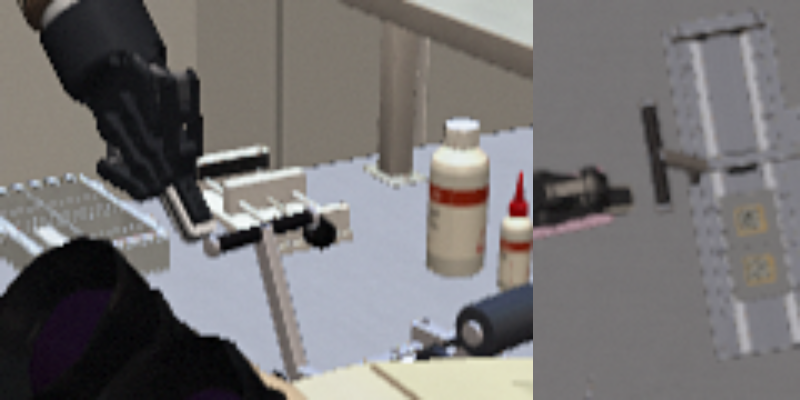

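The fingertip is just left of the bar's near half, as planned. Next I'll go under it.

>>> arm_command(plan="-3 8 0 0 0 0; 0 2 12 0 0 0; 0 0 15 0 0 0; 0 0 15 0 0 0; 0 0 10 0 0 0; 0 0 0 0 0 0; 0 0 0 0 0 0")

```text
time: 5.33
ee_pos: [552.7, 60.2, 77.9]
eef_rot: [-0.274, 2.824, -1.171]
ft_force: [0.6, 0.1, 0.4]
gripper_width: 0.3
grasp_force: 0.0
```

```bash
python3 -c "
from h import *
to(-25,66.5,79,.785)
# bar-following path: TCP offset from bar centre
import math
o=np.array([-3.5,-46])
B=lambda t:np.array([-105+178*math.cos(t+.1974),90+178*math.sin(t+.1974)])
s=np.array([.7071,.7071]);n=np.array([-.7071,.7071])
prev=None
for t in np.arange(0,1.41,.1):
    q=B(t)-35*s-20*n
    if prev is not None: d=q-prev; print(round(t,1),q.round(),'tool y',round(-d@n,1),'z',round(-d@s,1))
    prev=q
"
```

```text
t 5.3333 tcp rail [-22.5  69.1  77.9] shift tool now [ 2.5 -2.6  1. ] shift after turn [ 2.5 -2.6  1. ] turn [-0.001 -0.003 -0.   ] F [0.6 0.1 0.4]
0.1 [ 55. 103.] tool y -15.3 z -9.1
0.2 [ 49. 120.] tool y -16.1 z -7.5
0.3 [ 41. 136.] tool y -16.8 z -5.9
0.4 [ 32. 151.] tool y -17.3 z -4.2
0.5 [ 21. 165.] tool y -17.6 z -2.4
0.6 [  9. 178.] tool y -17.8 z -0.7
0.7 [ -5. 190.] tool y -17.8 z 1.1
0.8 [-19. 201.] tool y -17.6 z 2.9
0.9 [-34. 210.] tool y -17.2 z 4.6
1.0 [-51. 217.] tool y -16.6 z 6.3
1.1 [-68. 222.] tool y -15.9 z 7.9
1.2 [-85. 226.] tool y -15.1 z 9.5
1.3 [-103.  229.] tool y -14.0 z 10.9
1.4 [-120.  229.] tool y -12.9 z 12.3
```

>>> arm_command(plan="2 -4 0 0 0 0; 0 -4 0 0 0 0; 0 -4 0 0 0 0; 0 -7 -4 0 0 0; 0 -8 -4 0 0 0; 0 -8 -4 0 0 0; 0 -8 -4 0 0 0; 0 -8 -3 0 0 0; 0 -8 -3 0 0 0; 0 -8 -3 0 0 0")

```text
time: 6.17
ee_pos: [557.2, 31.3, 144.7]
eef_rot: [-0.274, 2.822, -1.169]
ft_force: [1.0, 0.2, -0.7]
gripper_width: 0.2
grasp_force: 0.3
```

```bash
python3 -c "
from h import *
to(-25,41,136,.785)
c=ctrl.read_camera('scene');c2=ctrl.read_camera('top')
a=cv2.resize(c['img'][130:270,240:400],(457,400));b=cv2.resize(c2['img'][180:300,265:385],(343,343))
save({'img':np.hstack([a,np.vstack([b,np.zeros((57,343,3),np.uint8)])])},'lift.png')"
```

```text
t 6.1667 tcp rail [-23.7  39.9 144.7] shift tool now [1.3 6.9 5.3] shift after turn [1.3 6.9 5.3] turn [-0.001 -0.001 -0.001] F [ 1.   0.2 -0.7]
```

View pics/lift.png

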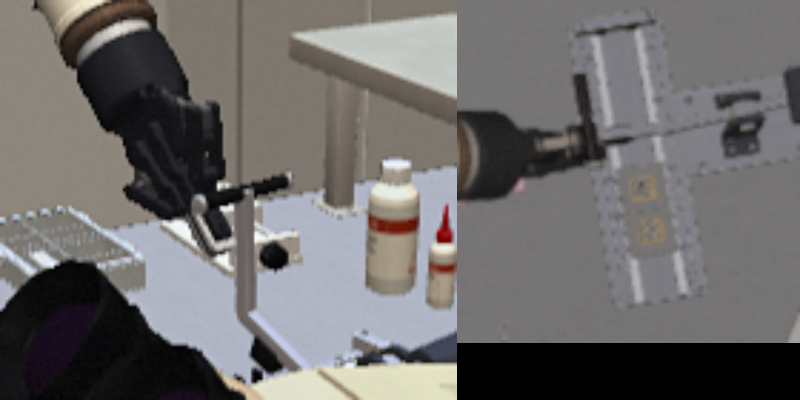

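The bar rests on the finger and is rising. Continue along the arc.

>>> arm_command(plan="0 -9 -2 0 0 0; 0 -9 -2 0 0 0; 0 -9 -1 0 0 0; 0 -9 -1 0 0 0; 0 -9 0 0 0 0; 0 -9 0 0 0 0; 0 -9 0 0 0 0; 0 -9 1 0 0 0; 0 -9 1 0 0 0; 0 -9 2 0 0 0")

```text
time: 7.1
ee_pos: [569.2, -29.6, 209.3]
eef_rot: [-0.275, 2.823, -1.169]
ft_force: [0.5, 0.6, -0.7]
gripper_width: 0.0
grasp_force: 0.2
```

```bash
python3 -c "
from h import *
to(-25,-19,201,.785)"
```

```text
t 7.1 tcp rail [-23.7 -22.2 209.3] shift tool now [1.3 8.1 3.6] shift after turn [1.3 8.1 3.6] turn [-0.    -0.    -0.001] F [ 0.5  0.6 -0.7]
```

>>> arm_command(plan="0 -9 2 0 0 0; 0 -9 2 0 0 0; 0 -8 3 0 0 0; 0 -8 3 0 0 0; 0 -8 4 0 0 0; 0 -8 4 0 0 0; 0 -8 5 0 0 0; 0 -8 5 0 0 0; 0 -4 0 0 0 0; 0 0 0 0 0 0")

```text
time: 7.93
ee_pos: [582.4, -98.4, 239.0]
eef_rot: [-0.272, 2.823, -1.17]
ft_force: [0.0, 0.2, 0.2]
gripper_width: 0.0
grasp_force: 0.0
```

>>> arm_command(plan="0 0 0 0 0 0; 0 0 0 0 0 0; 0 0 -10 0 0 0; 0 0 -15 0 0 0; 0 0 -20 0 0 0; 0 0 -20 0 0 0; 0 0 -20 0 0 0; 0 0 -20 0 0 0; 0 0 0 0 0 0")

```text
time: 8.68
ee_pos: [569.3, -18.7, 315.3]
eef_rot: [-0.281, 2.818, -1.161]
ft_force: [0.5, 1.1, 1.0]
gripper_width: 0.2
grasp_force: 0.0
```

```bash
python3 -c "
from h import *
to(-150,0,100,.2)
c=ctrl.read_camera('scene');c2=ctrl.read_camera('top')
a=cv2.resize(c['img'][100:280,240:420],(400,400));b=cv2.resize(c2['img'][170:310,265:405],(400,400))
save({'img':np.hstack([a,b])},'up.png')"
```

```text
t 8.6833 tcp rail [-21.5 -11.6 315.3] shift tool now [129.5 160.  143.6] shift after turn [128.5  54.1 208.7] turn [-0.582  0.007  0.003] F [0.5 1.1 1. ]
```

View pics/up.png

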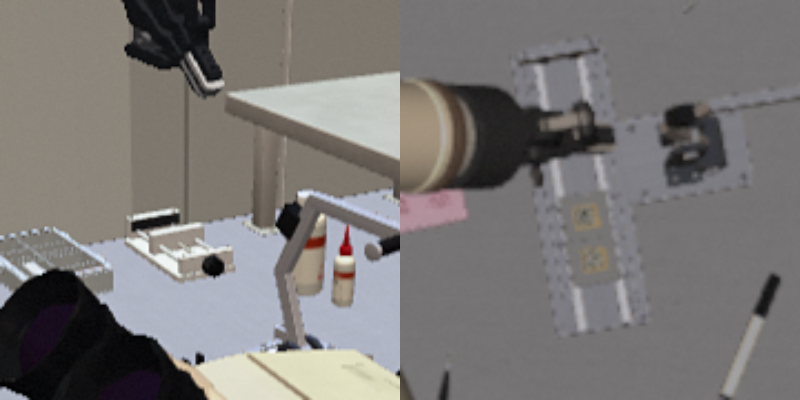

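The gate arm is raised and leans right, well past balance. Next the hand goes behind the board.

>>> arm_command(plan="15 0 0 0 0 0; 25 0 0 0 0 0; 25 0 0 0 0 0; 25 0 0 0 0 0; 25 0 0 -0.08 0 0; 13 0 0 -0.1 0 0; 0 0 0 -0.1 0 0; 0 0 0 -0.1 0 0; 0 0 0 -0.1 0 0; 0 0 0 -0.1 0 0")

```text
time: 9.62
ee_pos: [442.2, -49.5, 312.6]
eef_rot: [-0.299, 3.091, -0.311]
ft_force: [-1.1, -0.3, 0.0]
gripper_width: -0.2
grasp_force: 0.0
```

```bash
python3 -c "
from h import *
to(-147,0,60,.2)"
```

```text
t 9.6167 tcp rail [-152.2  -17.2  312.6] shift tool now [ -4.7  67.2 244.1] shift after turn [ -5.2  67.1 244.2] turn [-0.001  0.001 -0.002] F [-1.1 -0.3  0. ]
```

>>> arm_command(plan="-1 10 20 0 0 0; -1 10 30 0 0 0; -1 10 34 0 0 0; -1 10 34 0 0 0; -1 10 34 0 0 0; 0 10 34 0 0 0; 0 7 30 0 0 0; 0 0 20 0 0 0; 0 0 8 0 0 0; 0 0 0 0 0 0")

```text
time: 10.45
ee_pos: [441.8, -33.7, 57.9]
eef_rot: [-0.3, 3.097, -0.32]
ft_force: [0.6, -0.4, -0.4]
gripper_width: 0.1
grasp_force: 0.0
```

```bash
python3 -c "
from h import *
to(-147,0,17,.2)
c2=ctrl.read_camera('top')
i=cv2.resize(c2['img'][180:300,280:400],(600,600),interpolation=cv2.INTER_CUBIC)
p,M=rail()
o,_,_=where()
for q in (o,[-147,0,60],[-114,0,23],[-114,24,23],[-114,-24,23],[-22,0,23]):
    u=(proj(c2,M@np.array(q)+[p[0],p[1],0])[0]-[280,180]+.5)*5
    cv2.circle(i,tuple(u.astype(int).tolist()),3,(255,0,0),-1)
save({'img':i},'beh.png')"
```

```text
t 10.45 tcp rail [-149.5   -1.6   57.9] shift tool now [-2.7  9.9 39.7] shift after turn [-2.5  9.6 39.7] turn [-0.005 -0.006 -0.001] F [ 0.6 -0.4 -0.4]
```

View pics/beh.png

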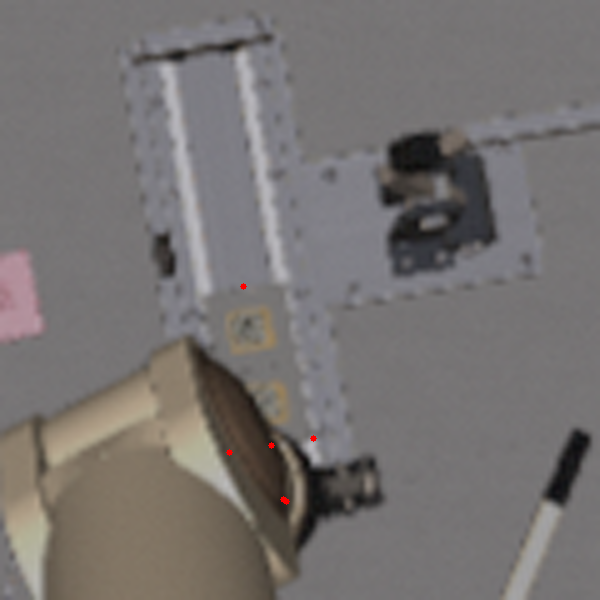

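The front edge of the board matches x = -22 and the fingers are behind the board. Lower and push.

>>> arm_command(plan="0 4 12 0 0 0; 0 4 12 0 0 0; 0 1 8 0 0 0; 0 0 5 0 0 0; 0 0 2 0 0 0; 0 0 0 0 0 0; 0 0 0 0 0 0")

```text
time: 11.08
ee_pos: [444.5, -31.4, 20.5]
eef_rot: [-0.3, 3.09, -0.318]
ft_force: [0.5, -0.2, -0.5]
gripper_width: -0.1
grasp_force: 0.0
```

```bash
python3 -c "
from h import *
to(9,0,17,.2)"
```

```text
t 11.0833 tcp rail [-1.463e+02  1.000e-01  2.050e+01] shift tool now [-155.3    0.8    3.6] shift after turn [-155.3    0.6    3.5] turn [-0.005  0.001 -0.001] F [ 0.5 -0.2 -0.5]
```

>>> arm_command(plan="0 0 3 0 0 0; -4 0 0 0 0 0; -6 0 0 0 0 0; -6 0 0 0 0 0; -6 0 0 0 0 0; -6 0 0 0 0 0; -6 0 0 0 0 0; -6 0 0 0 0 0; -6 0 0 0 0 0; -6 0 0 0 0 0")

```text
time: 11.92
ee_pos: [495.7, -21.8, 17.0]
eef_rot: [-0.301, 3.091, -0.318]
ft_force: [-1.7, -0.3, 1.5]
gripper_width: -0.1
grasp_force: 0.4
```

```bash
python3 -c "
from h import *
to(9,0,17,.2)
c=ctrl.read_camera('top');p,M=rail()
i=cv2.resize(c['img'][180:300,280:400],(600,600),interpolation=cv2.INTER_CUBIC); save({'img':i},'push1.png')"
```

```text
t 11.9167 tcp rail [-94.3  -0.3  17. ] shift tool now [-1.033e+02  4.000e-01 -1.000e-01] shift after turn [-1.033e+02  3.000e-01 -1.000e-01] turn [-0.005 -0.001 -0.001] F [-1.7 -0.3  1.5]
```

View pics/push1.png

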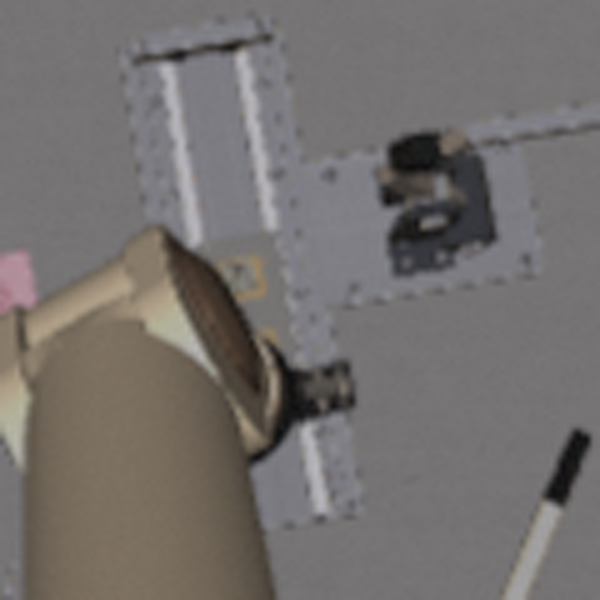

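The board's front edge has moved to about row 237 with the gripper behind it, so the push works. Continue.

>>> arm_command(plan="-6 0 0 0 0 0; -6 0 0 0 0 0; -6 0 0 0 0 0; -6 0 0 0 0 0; -6 0 0 0 0 0; -6 0 0 0 0 0; -6 0 0 0 0 0; -6 0 0 0 0 0; -6 0 0 0 0 0; -6 0 0 0 0 0")

```text
time: 12.8
ee_pos: [554.6, -10.2, 17.0]
eef_rot: [-0.301, 3.091, -0.318]
ft_force: [-1.0, -0.5, 1.2]
gripper_width: 0.3
grasp_force: 0.5
```

>>> arm_command(plan="-6 0 0 0 0 0; -6 0 0 0 0 0; -6 0 0 0 0 0; -5 0 0 0 0 0; -5 0 0 0 0 0; -4 0 0 0 0 0; -2 0 0 0 0 0; 0 0 0 0 0 0")

```text
time: 13.47
ee_pos: [588.2, -3.5, 17.1]
eef_rot: [-0.301, 3.09, -0.317]
ft_force: [0.7, -0.5, -0.1]
gripper_width: 0.0
grasp_force: 0.0
```

```bash
python3 -c "
from h import *
to(9,0,17,.2)"
```

```text
t 13.4667 tcp rail [-0.  -0.3 17.1] shift tool now [-9.   0.3  0. ] shift after turn [-9.   0.3  0. ] turn [-0.005  0.001 -0.001] F [ 0.7 -0.5 -0.1]
```

Creep on until it meets the stop.

>>> arm_command(plan="-2 0 0 0 0 0; -2 0 0 0 0 0; -2 0 0 0 0 0; 0 0 0 0 0 0")

```text
time: 13.8
ee_pos: [593.9, -2.4, 17.1]
eef_rot: [-0.301, 3.09, -0.318]
ft_force: [0.1, -0.8, -0.1]
gripper_width: -0.2
grasp_force: 0.0
```

>>> arm_command(plan="-1 0 0 0 0 0; -1 0 0 0 0 0; -1 0 0 0 0 0; 0 0 0 0 0 0")

```text
time: 14.13
ee_pos: [596.6, -1.9, 17.1]
eef_rot: [-0.301, 3.091, -0.318]
ft_force: [-0.2, -0.5, 0.4]
gripper_width: -0.4
grasp_force: 0.1
```

>>> arm_command(plan="-1 0 0 0 0 0; 0 0 0 0 0 0")

```text
time: 14.3
ee_pos: [597.5, -1.7, 17.1]
eef_rot: [-0.301, 3.091, -0.318]
ft_force: [-0.5, 0.5, -0.5]
gripper_width: 0.2
grasp_force: 0.1
```

>>> arm_command(plan="-1 0 0 0 0 0; -1 0 0 0 0 0; 0 0 0 0 0 0")

```text
time: 14.55
ee_pos: [599.6, -1.3, 17.1]
eef_rot: [-0.301, 3.09, -0.318]
ft_force: [-0.2, -0.3, -0.1]
gripper_width: -0.1
grasp_force: 0.0
```

>>> arm_command(plan="-1 0 0 0 0 0; -1 0 0 0 0 0; 0 0 0 0 0 0")

```text
time: 14.8
ee_pos: [601.5, -0.9, 17.1]
eef_rot: [-0.301, 3.091, -0.318]
ft_force: [0.1, 0.3, 0.2]
gripper_width: -0.2
grasp_force: 0.1
```

```bash
python3 -c "
from h import *
c=ctrl.read_camera('top');p,M=rail()
to(9,0,17,.2)
g=cv2.cvtColor(c['img'],cv2.COLOR_RGB2GRAY).astype(np.float32)
for y in (-20.5,0,20.5):
    X=np.arange(60,126,3.)
    u=proj(c,np.array([M@[x,y,18]+[p[0],p[1],0] for x in X])).astype(np.float32)
    print(y,cv2.remap(g,u[:,:1],u[:,1:],1)[:,0].astype(int))
d=[k for k in ctrl.cut_out(c,'board')]
for k in d:
    w=ray(c,k['location'],25); print(k['p'],k['pixels'].sum(),M.T@(w-[p[0],p[1],0]))
"
```

```text
t 14.85 tcp rail [13.6 -0.4 17.1] shift tool now [ 4.6  0.4 -0. ] shift after turn [ 4.6  0.4 -0. ] turn [-0.005  0.    -0.001] F [-0.2  0.3  0.1]
-20.5 [113 115 114 113 113 113 114 115 114 114 113 113 114 117 114 113 114 114
 103  69  52  94]
0 [ 60  61  61  54  60  64  60  52  38  47  61  64  58  75 101 107 108 110
 108  88  74  98]
20.5 [ 95 103 118 121 118 106  96  82  72  71  71  71  71  71  72  76  77  76
  72  68  64  59]
0.69 420 [  3.56778873 177.31260183  25.        ]
0.56 740 [  41.71730519 -146.19702308   25.        ]
0.52 152 [84.60952657 -9.47970639 25.        ]
0.52 270 [-242.31464369 -264.60275818   25.        ]
```

The image shows no ledge left between the board and the stop line, which is at about 115 in my frame. I'll keep creeping until the force rises.

>>> arm_command(plan="-1 0 0 0 0 0; 0 0 0 0 0 0")

```text
time: 15.07
ee_pos: [601.7, -0.9, 17.0]
eef_rot: [-0.301, 3.092, -0.318]
ft_force: [-2.2, 0.1, 1.5]
gripper_width: -0.1
grasp_force: 1.0
```

>>> arm_command(plan="-1 0 0 0 0 0; 0 0 0 0 0 0")

```text
time: 15.23
ee_pos: [601.7, -0.9, 16.8]
eef_rot: [-0.301, 3.094, -0.319]
ft_force: [-5.9, -0.4, 3.2]
gripper_width: -0.1
grasp_force: 2.4
```

>>> arm_command(plan="-1 0 0 0 0 0; 0 0 0 0 0 0")

```text
time: 15.4
ee_pos: [601.8, -1.0, 16.7]
eef_rot: [-0.301, 3.095, -0.32]
ft_force: [-7.0, 0.1, 6.7]
gripper_width: -0.0
grasp_force: 3.5
```

It's against the stop: the tool no longer advances and the force climbs. Back off gently, then retract.

>>> arm_command(plan="1 0 0 0 0 0; 1 0 0 0 0 0; 2 0 0 0 0 0; 3 0 0 0 0 0; 6 0 0 0 0 0; 10 0 0 0 0 0; 15 0 0 0 0 0; 15 0 0 0 0 0; 15 0 0 0 0 0; 15 0 0 0 0 0")

```text
time: 16.23
ee_pos: [522.1, -16.6, 17.2]
eef_rot: [-0.301, 3.09, -0.317]
ft_force: [0.2, -0.9, -0.8]
gripper_width: -0.3
grasp_force: 0.0
```

>>> arm_command(plan="0 0 -10 0 0 0; 10 0 -20 0 0 0; 15 0 -30 0 0 0; 20 0 -30 0 0 0; 20 0 -30 0 0 0; 20 0 -30 0 0 0; 20 0 -20 0 0 0; 10 0 0 0 0 0; 0 0 0 0 0 0")

```text
time: 16.98
ee_pos: [402.9, -4.6, 185.2]
eef_rot: [-0.301, 3.087, -0.317]
ft_force: [-0.3, 0.7, -0.2]
gripper_width: -0.1
grasp_force: 0.0
```

```bash
python3 -c "
from h import *
c=ctrl.read_camera('top');p,M=rail()
to(9,0,17,.2)
g=cv2.cvtColor(c['img'],cv2.COLOR_RGB2GRAY).astype(np.float32)
def line(pts): 
    u=proj(c,np.array([M@q+[p[0],p[1],0] for q in pts])).astype(np.float32); return cv2.remap(g,u[:,:1],u[:,1:],1)[:,0].astype(int)
for y in (-20.5,20.5): print(y,line([[x,y,20] for x in np.arange(-10,126,4.)]))
print('y across x=66',line([[66,y,23] for y in np.arange(-32,33,4.)]))
print('bar raised?',line([[0,y,215] for y in np.arange(-230,-60,10.)]))
s=ctrl.read_camera('scene')
for n in ('hold_gate','push_bar'):
  print(n,[(round(k['p'],2),k['location'],k['pixels'].sum()) for k in ctrl.cut_out(s,n)])
print('expected bar raised px',proj(s,M@np.array([0,-211,233.])+[p[0],p[1],0]),'pad',proj(s,M@np.array([0,-87,214.])+[p[0],p[1],0]))
a=cv2.imread('pics/up.png')[:400,:400]; b=cv2.resize(s['img'][100:280,240:420],(400,400))[:,:,::-1]
print('diff gate region vs up.png',np.abs(a[190:340,270:400].astype(int)-b[190:340,270:400]).mean())
"
```

```text
t 17.0333 tcp rail [-181.3   34.4  184.3] shift tool now [-189.9    0.6  171.3] shift after turn [-190.3   -0.4  170.8] turn [-0.005  0.003 -0.001] F [-0.5 -0.2  0.2]
-20.5 [169 166 168 171 171 170 168 169 149 117 116 115 115 114 116 116 114 114
 116 117 115 114 115 116 115 115 114 117 116 116 114 106  66  87]
20.5 [167 169 176 173 168 167 173 175 149 117 113 113 116 118 115 113 114 118
 117 112 108 115 117 115 114 117 119 117 114 117 119 103  60  97]
y across x=66 [125 123 129 115 115 115 115 115 114 115 115 115 115 112 115 126 125]
bar raised? [116  54  51  98  94  98 100 100 103 108  92 109  64  58  26  23 104]
hold_gate [(0.65, [381.4, 203.5], np.int64(1242))]
push_bar [(0.92, [378.2, 202.7], np.int64(1338))]
expected bar raised px [[424.05457694 208.32099628]] pad [[370.8492093  200.11584977]]
diff gate region vs up.png 1.843008547008547
```

```bash
python3 -c "
from h import *
print(ctrl.finish_job())"
```

```text
the job is handed in; nothing more can be done
None
```

The gate arm is up on its stop and staying there by itself, the board is flat in the lane against the end stop, and the job is handed in (about 17 s on the robot's clock; the hand-in gave no verdict).

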